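Fit the reel flange on the bench winder and zero its counter

TASK

Get the winder ready for a new reel: pull the white flange out of the low plywood shelf by its red peg until it is fully clear of the shelf, and let go of it on the bench. Then take it by its wooden centre block, turn it so that its three holes line up with the hub's three brass studs, and lower it gently over them until it lies flush on the hub. Also turn the counter's pointer knob back to its zero stop (the red mark), and leave the glue bottle, the offcut and the jar where they are.

Things in the scene. Friction and masses are not known exactly. Their poses are not given: they have to be found in the camera images.
- flange: White round reel flange, 164 mm diameter, 12 mm thick, 0.25 to 0.45 kg, lying flat. Origin: centre of its underside, z up. Three through holes of 16 mm diameter on a 55 mm radius, at 0, 120 and 240 degrees from its x axis. At the start it lies on the bench in the shelf, its block hidden under the roof, its peg sticking out in front of the roof.
- flange_block (a point): Centre of the wooden grip block fixed on the flange's top at its middle: 64 mm along x, 30 mm along y, from 12 to 57 mm above the flange's underside (this point is 34.5 mm above it). Axes as the flange's.
- flange_peg (a point): Middle of the red upright peg on the flange's top near the rim: 16 mm diameter, at flange x = -68 mm, y = 0, from 12 to 70 mm above the underside (this point is 41 mm above it). Axes as the flange's.
- shelf: Fixed low plywood shelf, open at the front, with a lip 25 mm high at the back: 150 mm deep, 236 wide, 80 high; side walls 14 thick, roof 12 thick (68 to 80 mm above the bench). Origin: on the bench under the middle of the roof's front edge; x points into the shelf, so the flange comes out along -x; z up. No floor board: the flange lies on the bench (z = 0).
- hub_face (a point): Centre of the flat top face of the winder's round steel hub (156 mm diameter, 85 mm above the bench), z up. Three brass studs, 12 mm diameter, 22 mm high, top 7 mm tapered to 6 mm, on a 55 mm radius at 0, 120 and 240 degrees from this point's x axis. A brake holds the hub (it slips only above 2 N m). Any of the three ways round is right for the flange.
- winder: Green winder base, fixed, 200 mm along x, 350 mm along y, 47 mm high. Origin: on the bench under its centre, z up. The hub's axis is at y = -85 mm and the counter's axis at y = +85 mm (x = 0). The grey counter box, 120 x 110 mm, reaches 99 mm above the bench, its white dial 102 mm.
- knob (a joint): Angle of the counter's pointer knob, rad: 0 at the zero stop, where the pointer's white end points along the winder's -x to the red mark; grows to 1.9 as the knob is turned clockwise seen from above. So turn it counter-clockwise to zero. It takes about 0.05 N m and stays where it is left.
- knob_grip (a point): Grip point of the counter's black pointer knob: on its axis, 126 mm above the bench, 12 mm below its top. The grip is a bar 64 mm long along this point's x axis (the white pointer end is at -x), 16 mm wide, 28 mm high; z up.
- glue: White glue bottle, 60 mm diameter, 130 mm high, standing on the bench; origin at the centre of its underside. A bystander.
- offcut: Plywood offcut, 50 x 100 x 30 mm, lying on the bench; origin at the centre of its underside. A bystander.
- jar: Amber jar with a metal lid, 72 mm diameter, 90 mm high, standing on the bench; origin at the centre of its underside. A bystander.

How it is judged (in metres and radians):
On the way, in this order (a step that is already met when the one before it is completed fails the run):
1. the flange lies flat on the bench, fully clear of the shelf's front, at rest and not touched by the fingers (x of flange in the frame of shelf below -0.08 m and height (world z) of flange below 0.006 m and angle between flange's own z axis and vertical below 0.05 rad and linear speed of flange below 0.02 m/s and contact force between the fingers and flange below 0.1 N), for 0.1 s.
2. the flange is down over the studs, flush on the hub (horizontal distance between flange and hub_face below 0.005 m and z of flange in the frame of hub_face below 0.003 m and angle between flange's own z axis and vertical below 0.04 rad), for 0.2 s.
At the end, for the whole second after the job is handed in: The flange lies flush on the hub with the studs through its holes (underside within 3 mm of the hub face, centre within 5 mm of the hub's, tilt under 0.04 rad), released and at rest, and the counter knob is within 0.08 rad of its zero stop (all of step 2 and linear speed of flange below 0.02 m/s and value of joint knob below 0.08 rad); the robot touches nothing.
It fails at once if the flange is slammed or forced onto the winder (over 80 N) (contact force between flange and winder above 80 N).
It fails at once if the glue bottle is moved more than 40 mm (distance of glue from where it was at the start of the episode above 0.04 m).
It fails at once if the offcut is moved more than 40 mm (distance of offcut from where it was at the start of the episode above 0.04 m).
It fails at once if the jar is moved more than 40 mm (distance of jar from where it was at the start of the episode above 0.04 m).
It also fails if it takes over 64 s, if anything falls off the work surface, if the arm or the gripper's body presses on something with over 40 N, if the wrist force passes 120 N, or if a joint passes its speed limit or range.

ROBOT

A 7-joint arm with a two-finger parallel gripper is mounted at the origin on the work surface. World frame = base frame: x ahead of the robot, y to its left, z up, the work surface at z = 0. Lengths are in m, angles in degrees, forces in N, time in s.
With the tool pointing down it reaches from about 0.4 to 0.9 m from the base axis. Payload 5.6 kg.
Tool frame: the origin (TCP) lies at the very end of the fingers, on their centre line; the grasp point (between the pads) lies 19 mm behind it; x points along the fingers, y is the direction in which the jaws open and shut, and the axes are right-handed (so a half turn about x gives the same grasp; the last joint's range is limited). The gripper opens to 92 mm and grips with 3 to 60 N. Pads are 20 mm wide; open, the fingers measure 128 mm over their backs; the gripper's body (75 mm by 189 mm) begins 69 mm behind the grasp point.
Start: joints at [-70.474, 26.786, -0.665, 91.828, 0.344, 61.387, -3.226], TCP at [0.243, 0.603, 0.215] pointing down, gripper open.
Joint ranges: [-144.91, 144.91], [-17.63, 115.5], [-89.93, 88.59], [15.96, 139.68], [-74.01, 254.01], [8.47, 105.57], [-167.45, 167.45]. Speed limits (degrees/s): [147.25, 147.25, 180, 180, 180, 180, 180].

INTERFACE

Orientations are given as a 3x3 rotation matrix whose columns are the frame's x, y, z axes.
In Python, from workcell import arm, read_camera gives the robot as it stands. The module is installed in compiled form; this text tells all that it offers.
- The arm moves only by the tool drive_tool, never from a script. Its argument "motion" is a list of rows, each an object with "turn": the turn, a rotation vector about the tool's x, y, z in degrees, a list of three; "dp": the shift along the tool's x, y, z in cm, a list of three; "grip": the closure in counts, from 0 (fully open) to 255 (shut). A call has 1 to 10 rows; each row is the pose to reach, as a shift and turn from the pose commanded when the call began, along the tool's axes at that moment; what a row does not reach only later rows make up. A row lasts 1/8 s, in which the tool goes at most 62.5 mm and 10.7 degrees, less where a joint would pass 70% of its speed; a pose out of reach is approached as far as the arm can. A call with a gripper value outside its range is refused whole. The fingers move at their own pace and stop on an object; "newtons" is the grip in N (left out, the last holds). Time passes only in rows, so rows that repeat a pose let the fingers close. It gives the time, the measured TCP pose, the force and the opening at its end, in the units of the state.
- arm.observe(): the state, without advancing time (a new reading comes with each control period).
- read_camera(name): name is "scene" or "top" or "wrist"; returns a dict with "color" (400x640x3 uint8, blue, green, red), "mtx" (3x3 intrinsics, pixels), "rvec" (rotation vector, rad) and "tvec" (3), from world to camera coordinates, as OpenCV has them; the wrist camera has in their place "T_tool_cam" (4x4, takes a point from camera to tool coordinates, whose origin is the TCP and whose axes are the tool frame's). Camera axes: x right, y down, z forward; pixel columns grow to the right and rows downward; lengths in m; the calibration is good to about 2 mm. A picture is of the moment at which its call begins: read the wrist's pose just before it. There is no depth.
- arm.job_done(): hands the job in, once; it reports no verdict.
The state is a dict: "clock": time; "joint_pos": joint angles; "joint_vel": joint speeds; "tau": joint torques, N m; "position": TCP position; "tool_rot": TCP orientation; "ft_force": force on the tool from outside, world axes, zero at the start; "wrist_torque": the same for the moment, N m; "finger_gap": finger opening in m.
Only numpy, scipy, OpenCV 4.12 (cv2) and the standard library are available. Lean on these libraries where they do the work, as an engineer would, in place of code of your own. Each camera call takes 0.05 s, during which the arm holds its last target.

## Working session

There is one attempt and no reset: what is moved stays moved. The work goes in short steps, Python scripts to look and compute and a tool call to move; the robot and the scene stay as the last step left them, time stands still between calls to the robot, and variables do not carry over. Pictures are saved under pics/ and viewed, and the job is handed in when it is done.

Besides the shell and the picture viewer there is one more tool, called as a command line: name --argument value ..., lists and objects as JSON in quotes. drive_tool: Moves the arm, as the interface text tells. Its arguments: {"type":"object","properties":{"motion":{"type":"array","items":{"type":"object","properties":{"turn":{"type":"array","items":{"type":"number"}},"dp":{"type":"array","items":{"type":"number"}},"grip":{"type":"number"}}}},"newtons":{"type":"number"}},"required":["motion"]}

```bash
mkdir -p pics; python3 - <<'E'
from workcell import arm, read_camera
import cv2
s=arm.observe(); print(s)
for n in ["scene","top","wrist"]:
    c=read_camera(n); cv2.imwrite(f"pics/{n}0.png",c["color"])
    print(n,{k:v for k,v in c.items() if k!="color"})
E
```

```text
{'clock': 0.0, 'joint_pos': array([-70.47404704,  26.83539984,  -0.66335943,  91.87986322,
         0.34352016,  61.38999991,  -3.22583296]), 'joint_vel': array([-0.14161231,  0.05049242,  0.05643064, -0.04765345, -0.06585579,
        0.08594382, -0.04748843]), 'tau': array([-5.34001174e-04, -5.20567489e+01, -1.22626885e-02, -2.43752772e+01,
       -5.65988885e-02,  1.70256273e-02,  1.53174328e-04]), 'position': array([0.24324218, 0.60213   , 0.21365481]), 'tool_rot': array([[-5.49877785e-04,  3.74522338e-01,  9.27217728e-01],
       [-1.71708901e-03,  9.27216148e-01, -3.74522718e-01],
       [-9.99998375e-01, -1.79805710e-03,  1.33232631e-04]]), 'ft_force': array([ 0.37022489, -0.0057829 ,  0.00179213]), 'wrist_torque': array([ 0.03067636,  0.01669962, -0.00966754]), 'finger_gap': 0.09191008438020544}
scene {'mtx': array([[414.29762724,   0.        , 316.61329648],
       [  0.        , 414.29762724, 192.4753585 ],
       [  0.        ,   0.        ,   1.        ]]), 'rvec': array([ 2.18072345,  1.42729476, -0.42481189]), 'tvec': array([-0.19912555, -0.36250388,  1.67331156])}
top {'mtx': array([[491.05724722,   0.        , 326.58490324],
       [  0.        , 491.05724722, 201.17611782],
       [  0.        ,   0.        ,   1.        ]]), 'rvec': array([ 2.16044666, -2.18437259,  0.08397598]), 'tvec': array([-1.94264730e-04,  5.25196946e-01,  1.74480401e+00])}
wrist {'mtx': array([[279.09124119,   0.        , 317.09871599],
       [  0.        , 279.09124119, 199.27398065],
       [  0.        ,   0.        ,   1.        ]]), 'T_tool_cam': array([[-9.59134332e-05, -2.71940021e-01,  9.62314198e-01,
        -1.69642030e-01],
       [ 9.99999937e-01,  3.01546591e-04,  1.84883497e-04,
        -1.83051548e-05],
       [-3.40459788e-04,  9.62314156e-01,  2.71939975e-01,
        -7.59498775e-02],
       [ 0.00000000e+00,  0.00000000e+00,  0.00000000e+00,
         1.00000000e+00]])}
```

View pics/scene0.png

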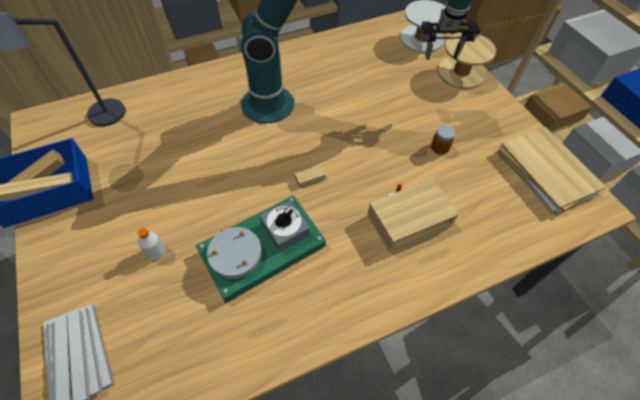

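View pics/top0.png

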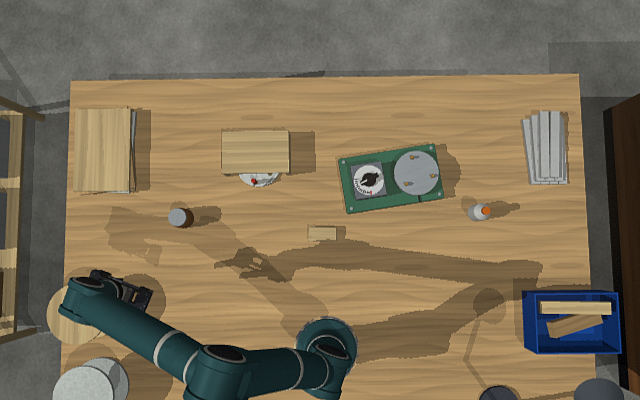

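View pics/wrist0.png

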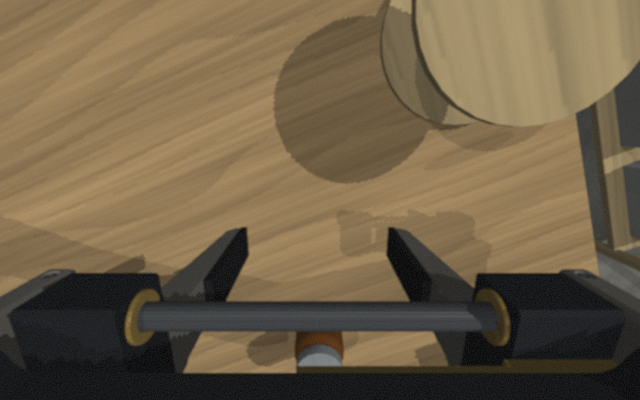

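```bash
cat > h.py <<'E'
import numpy as np, cv2
from workcell import arm, read_camera
def ext(c,s=None):
    "world->cam R,t"
    if "rvec" in c: return cv2.Rodrigues(np.array(c["rvec"]))[0],np.array(c["tvec"]).reshape(3)
    T=np.eye(4);T[:3,:3]=s["tool_rot"];T[:3,3]=s["position"]
    M=np.linalg.inv(T@c["T_tool_cam"]);return M[:3,:3],M[:3,3]
def ray(c,uv,z,s=None):
    R,t=ext(c,s);uv=np.atleast_2d(uv).astype(float)
    d=np.c_[(uv-c["mtx"][:2,2])/c["mtx"][0,0],np.ones(len(uv))]@R
    o=-R.T@t
    return o+d*((z-o[2])/d[:,2])[:,None]
def proj(c,P,s=None):
    R,t=ext(c,s);p=np.atleast_2d(P)@R.T+t
    return p[:,:2]/p[:,2:]*c["mtx"][0,0]+c["mtx"][:2,2]
def snap(name,out=None,crop=None,k=1):
    s=arm.observe();c=read_camera(name)
    im=c["color"]
    if crop: x0,y0,x1,y1=crop;im=im[y0:y1,x0:x1]
    if out: cv2.imwrite("pics/"+out,cv2.resize(im,None,fx=k,fy=k,interpolation=cv2.INTER_CUBIC))
    return s,c
E
python3 - <<'E'
from h import *
im=cv2.imread("pics/top0.png")
cv2.imwrite("pics/top0z1.png",cv2.resize(im[120:240,160:460],None,fx=2.6,fy=2.6,interpolation=cv2.INTER_CUBIC))
cv2.imwrite("pics/top0z2.png",cv2.resize(im[130:220,330:460],None,fx=6,fy=6,interpolation=cv2.INTER_CUBIC))
cv2.imwrite("pics/top0z3.png",cv2.resize(im[120:195,210:300],None,fx=8,fy=8,interpolation=cv2.INTER_CUBIC))
E
```

```text
(no output)
```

View pics/top0z2.png

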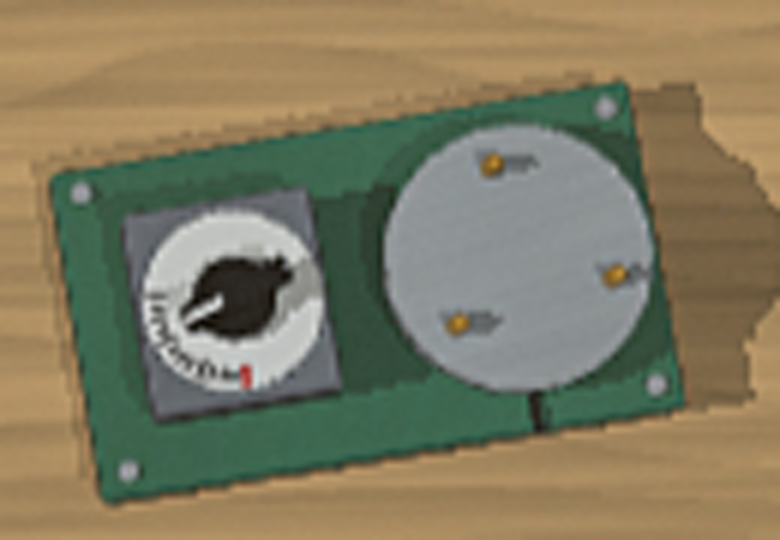

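View pics/top0z3.png

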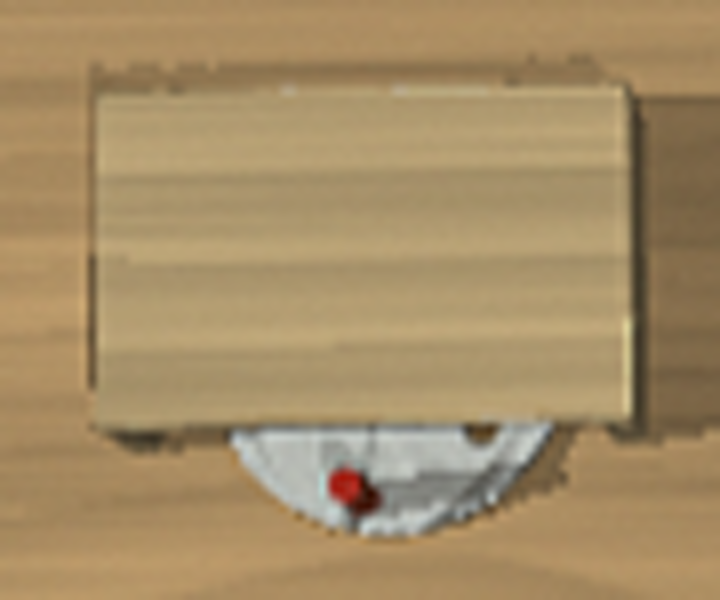

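```bash
python3 - <<'E'
from h import *
c=read_camera("top");im=c["color"];hsv=cv2.cvtColor(im,cv2.COLOR_BGR2HSV)
def z2(p): return (np.array(p,float)+.5)/6-.5+[330,130]
def z3(p): return (np.array(p,float)+.5)/8-.5+[210,120]
print("roof",ray(c,z3([[96,92],[628,88],[636,422],[95,428]]),.08)[:,:2])
print("peg top",ray(c,z3([345,487]),.07))
print("studs(top)",ray(c,z2([[492,164],[615,274],[457,323]]),.107-.004)[:,:2])
# hub ellipse by contour
print("hub lrtb",ray(c,z2([[383,258],[654,258],[518,123],[518,392]]),.085)[:,:2])
print("screws",ray(c,z2([[82,193],[606,107],[656,384],[129,471]]),.047)[:,:2])
print("winder corners",ray(c,z2([[52,175],[625,84],[685,403],[105,500]]),.047)[:,:2])
print("dial",ray(c,z2([[142,300],[324,300],[233,209],[233,391]]),.102)[:,:2])
print("redmark",ray(c,z2([247,376]),.102), "knob c,white", ray(c,z2([[236,298],[205,311],[282,268]]),.138))
# flange arc: white pixels in front of roof; extreme boundary
pts=z3([[232,435],[255,463],[300,508],[345,530],[400,535],[440,525],[490,500],[525,468],[552,432]])
P=ray(c,pts,.012)[:,:2]
from scipy.optimize import least_squares
r=least_squares(lambda q:np.hypot(*(P-q).T)-.082,P.mean(0)+[.06,0]);print("flange c",r.x,r.fun)
print("hole",ray(c,z3([482,430]),.006))
E
```

```text
roof [[0.77314584 0.36203028]
 [0.77190272 0.12682081]
 [0.62317922 0.12387594]
 [0.6233849  0.36127223]]
peg top [[0.59733167 0.25303255 0.07      ]]
studs(top) [[ 0.66837497 -0.30214456]
 [ 0.60363919 -0.37098897]
 [ 0.57639404 -0.27975123]]
hub lrtb [[ 0.61710382 -0.2405292 ]
 [ 0.61521252 -0.39758346]
 [ 0.69553909 -0.32089232]
 [ 0.53799666 -0.31674569]]
screws [[ 0.66380062 -0.06725262]
 [ 0.71178477 -0.38019052]
 [ 0.54552271 -0.40488792]
 [ 0.49749072 -0.09275998]]
winder corners [[ 0.67486357 -0.0495251 ]
 [ 0.72554149 -0.39190032]
 [ 0.53404611 -0.42163693]
 [ 0.48049288 -0.07834655]]
dial [[ 0.5919621  -0.09945677]
 [ 0.59071893 -0.20395154]
 [ 0.64416754 -0.15266905]
 [ 0.53879705 -0.15077695]]
redmark [[ 0.54734527 -0.15895178  0.102     ]] knob c,white [[ 0.58775359 -0.15064982  0.138     ]
 [ 0.58059686 -0.13310358  0.138     ]
 [ 0.60445677 -0.17682206  0.138     ]]
flange c [0.66609011 0.24090363] [-2.58534001e-04 -2.18341710e-03  2.54984585e-05  1.60485276e-03
  1.48467493e-03  9.14465455e-06 -7.80965166e-04 -1.25773039e-03
 -2.38261971e-04]
hole [[0.63125783 0.20066286 0.006     ]]
```

```bash
cat >> h.py <<'E'
from scipy.spatial.transform import Rotation as Ro
def go(pos,yaw):
    "dp(cm), turn(deg) to reach TCP pos with tool pointing down, tool z at yaw deg"
    s=arm.observe();R=s["tool_rot"]
    a=np.radians(yaw);X=np.array([0,0,-1.]);Z=np.array([np.cos(a),np.sin(a),0]);T=np.c_[X,np.cross(Z,X),Z]
    d=R.T@(np.array(pos)-s["position"]);r=Ro.from_matrix(R.T@T).as_rotvec(degrees=True)
    print("t",s["clock"],"pos",s["position"].round(4),"dp",(d*100).round(2),"turn",r.round(2),"rows",np.ceil(max(np.linalg.norm(d)/.0625,np.linalg.norm(r)/10.7)),"F",s["ft_force"].round(1),"gap",round(s["finger_gap"],4),"q7",s["joint_pos"][6].round(1))
E
python3 -c "
from h import *
go([.592,.253,.15],0)"
```

```text
t 0.2 pos [0.2433 0.6024 0.214 ] dp [  6.42 -19.33  45.41] turn [-2.199e+01 -1.000e-02  6.000e-02] rows 8.0 F [-0.3 -0.1 -1. ] gap 0.0923 q7 -3.2
```

drive_tool --motion '[{"dp": [0, -4, 9], "turn": [-5, 0, 0], "grip": 0}, {"dp": [1, -8, 18], "turn": [-10, 0, 0], "grip": 0}, {"dp": [2, -12, 27], "turn": [-15, 0, 0], "grip": 0}, {"dp": [4, -16, 36], "turn": [-20, 0, 0], "grip": 0}, {"dp": [6, -19.3, 45.4], "turn": [-22, 0, 0], "grip": 0}, {"dp": [6.4, -19.3, 45.4], "turn": [-22, 0, 0], "grip": 0}, {"dp": [6.4, -19.3, 45.4], "turn": [-22, 0, 0], "grip": 0}, {"dp": [6.4, -19.3, 45.4], "turn": [-22, 0, 0], "grip": 0}, {"dp": [6.4, -19.3, 45.4], "turn": [-22, 0, 0], "grip": 0}, {"dp": [6.4, -19.3, 45.4], "turn": [-22, 0, 0], "grip": 0}]'

```text
clock: 1.45
position: [0.5916, 0.2542, 0.1502]
tool_rot: [[-0.001, -0.0, 1.0], [0.0, 1.0, 0.0], [-1.0, 0.0, -0.001]]
ft_force: [-0.9, -0.4, -0.4]
finger_gap: 0.0919
```

```bash
python3 -c "
from h import *
s,c=snap('wrist','w1.png')
print(proj(c,[[.597,.253,.07],[.597,.253,.012],[.597,.253,.026]],s))
go([.597,.253,.026],0)"
```

```text
[[316.0745598  210.41668362]
 [316.23082371 194.68946227]
 [316.19834291 197.95850056]]
t 1.5 pos [0.5911 0.2553 0.1506] dp [12.45 -0.24  0.6 ] turn [ 0.11 -0.04 -0.05] rows 2.0 F [-0.4  0.2 -0.1] gap 0.0918 q7 65.1
```

View pics/w1.png

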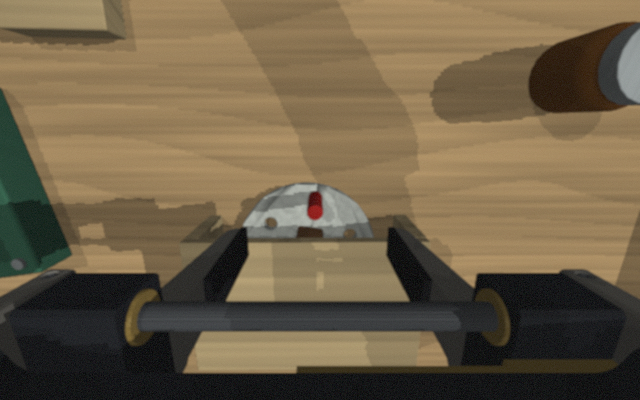

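drive_tool --motion '[{"dp": [5, -0.2, 0.5], "turn": [0, 0, 0], "grip": 0}, {"dp": [9, -0.2, 0.5], "turn": [0, 0, 0], "grip": 0}, {"dp": [12.4, -0.2, 0.5], "turn": [0, 0, 0], "grip": 0}, {"dp": [12.4, -0.2, 0.5], "turn": [0, 0, 0], "grip": 0}, {"dp": [12.4, -0.2, 0.5], "turn": [0, 0, 0], "grip": 0}]'

```text
clock: 2.12
position: [0.5974, 0.2534, 0.0282]
tool_rot: [[0.002, -0.002, 1.0], [0.001, 1.0, 0.002], [-1.0, 0.001, 0.002]]
ft_force: [0.5, 0.6, 0.6]
finger_gap: 0.0915
```

drive_tool --motion '[{"dp": [0, 0, 0], "grip": 255}, {"dp": [0, 0, 0], "grip": 255}, {"dp": [0, 0, 0], "grip": 255}, {"dp": [0, 0, 0], "grip": 255}, {"dp": [0, 0, 0], "grip": 255}, {"dp": [0, 0, 0], "grip": 255}, {"dp": [0, 0, 0], "grip": 255}, {"dp": [0, 0, 0], "grip": 255}]' --newtons 15

```text
invalid input at $.motion[0]: expected keys turn, dp, grip
```

```bash
python3 -c "
from h import *
s,c=snap('wrist','w2.png')
go([.457,.253,.026],0)"
```

```text
t 2.175 pos [0.598  0.2532 0.0287] dp [  0.23  -0.   -14.1 ] turn [ 0.08  0.16 -0.09] rows 3.0 F [ 0.   0.1 -0.3] gap 0.0921 q7 65.8
```

View pics/w2.png

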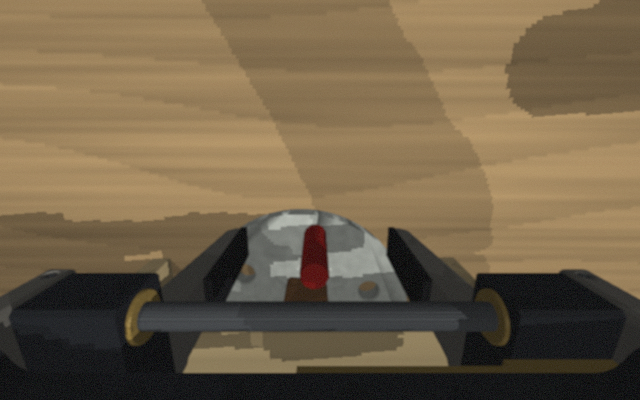

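drive_tool --motion '[{"dp": [0, 0, 0], "turn": [0, 0, 0], "grip": 255}, {"dp": [0, 0, 0], "turn": [0, 0, 0], "grip": 255}, {"dp": [0, 0, 0], "turn": [0, 0, 0], "grip": 255}, {"dp": [0, 0, 0], "turn": [0, 0, 0], "grip": 255}, {"dp": [0, 0, 0], "turn": [0, 0, 0], "grip": 255}, {"dp": [0, 0, 0], "turn": [0, 0, 0], "grip": 255}, {"dp": [0, 0, 0], "turn": [0, 0, 0], "grip": 255}, {"dp": [0, 0, 0], "turn": [0, 0, 0], "grip": 255}]' --newtons 15

```text
clock: 3.18
position: [0.5971, 0.2518, 0.0266]
tool_rot: [[-0.0, -0.0, 1.0], [0.0, 1.0, 0.0], [-1.0, 0.0, -0.0]]
ft_force: [0.5, -0.1, 0.2]
finger_gap: 0.0158
```

drive_tool --motion '[{"dp": [0, 0, -1], "turn": [0, 0, 0], "grip": 255}, {"dp": [0, 0, -3], "turn": [0, 0, 0], "grip": 255}, {"dp": [0, 0, -5], "turn": [0, 0, 0], "grip": 255}, {"dp": [0, 0, -7], "turn": [0, 0, 0], "grip": 255}, {"dp": [0, 0, -9], "turn": [0, 0, 0], "grip": 255}, {"dp": [0, 0, -11], "turn": [0, 0, 0], "grip": 255}, {"dp": [0, 0, -13], "turn": [0, 0, 0], "grip": 255}, {"dp": [0, 0, -15], "turn": [0, 0, 0], "grip": 255}, {"dp": [0, 0, -16], "turn": [0, 0, 0], "grip": 255}, {"dp": [0, 0, -16], "turn": [0, 0, 0], "grip": 255}]'

```text
clock: 4.42
position: [0.4356, 0.2517, 0.0265]
tool_rot: [[-0.002, -0.001, 1.0], [-0.001, 1.0, 0.001], [-1.0, -0.001, -0.002]]
ft_force: [-2.5, 0.0, -0.6]
finger_gap: 0.0157
```

drive_tool --motion '[{"dp": [0, 0, 0], "turn": [0, 0, 0], "grip": 255}, {"dp": [0, 0, 0], "turn": [0, 0, 0], "grip": 0}, {"dp": [0, 0, 0], "turn": [0, 0, 0], "grip": 0}, {"dp": [0, 0, 0], "turn": [0, 0, 0], "grip": 0}, {"dp": [0, 0, 0], "turn": [0, 0, 0], "grip": 0}, {"dp": [0, 0, 0], "turn": [0, 0, 0], "grip": 0}]'

```text
clock: 5.18
position: [0.4372, 0.2517, 0.0266]
tool_rot: [[0.0, -0.0, 1.0], [0.0, 1.0, 0.0], [-1.0, 0.0, 0.0]]
ft_force: [0.8, 0.2, -0.2]
finger_gap: 0.0635
```

```bash
python3 -c "
from h import *
s,c=snap('wrist','w3.png')
s,c=snap('top','t3.png',(180,120,320,240),5)
go([.457,.253,.15],0)"
```

```text
t 5.275 pos [0.4371 0.2517 0.0266] dp [-12.34   0.13   1.99] turn [ 0.  0. -0.] rows 3.0 F [ 0.3 -0.2 -0.2] gap 0.0717 q7 57.7
```

View pics/w3.png

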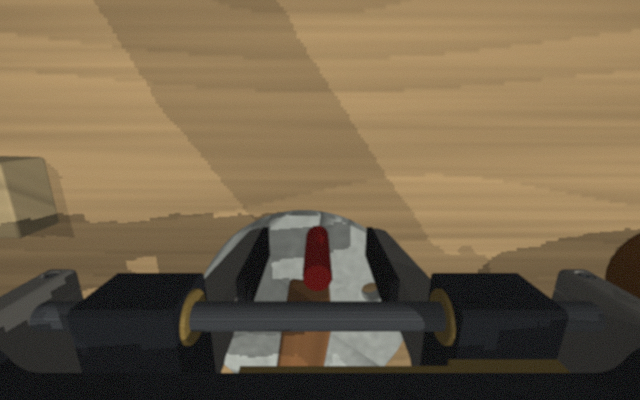

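View pics/t3.png

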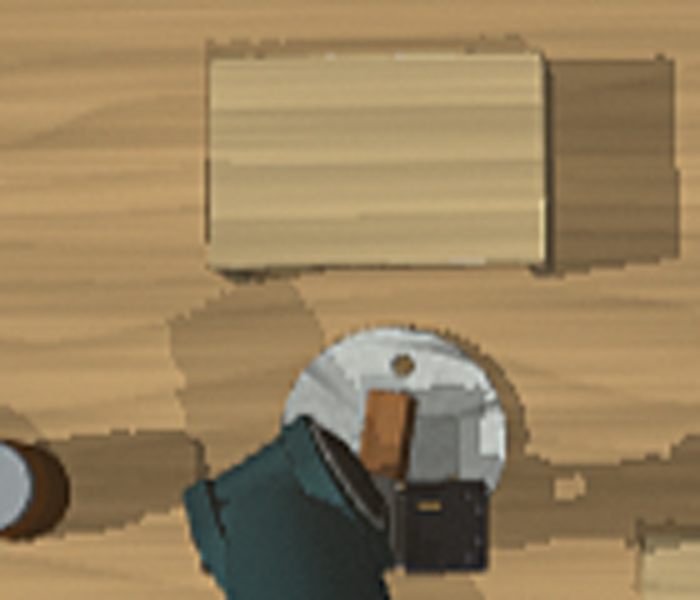

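drive_tool --motion '[{"dp": [-5, 0, 0], "turn": [0, 0, 0], "grip": 0}, {"dp": [-10, 0, 0], "turn": [0, 0, 0], "grip": 0}, {"dp": [-16, 0, 2], "turn": [0, 0, 0], "grip": 0}, {"dp": [-17.5, -0.5, 8], "turn": [0, 0, 0], "grip": 0}, {"dp": [-17.5, -1, 14], "turn": [0, 0, 0], "grip": 0}, {"dp": [-17.5, -1, 14], "turn": [0, 0, 0], "grip": 0}, {"dp": [-17.5, -1, 14], "turn": [0, 0, 0], "grip": 0}]'

```text
clock: 6.15
position: [0.5761, 0.2417, 0.2008]
tool_rot: [[-0.002, -0.0, 1.0], [-0.0, 1.0, 0.0], [-1.0, -0.0, -0.002]]
ft_force: [-1.1, 0.1, 0.3]
finger_gap: 0.0918
```

```bash
python3 -c "
from h import *
import pickle
s,c=snap('wrist','w4.png')
pickle.dump((s,c),open('w4.pkl','wb'))
s,c=snap('top','t4.png',(180,120,320,240),5)
pickle.dump((s,c),open('t4.pkl','wb'))
print(s['clock'],s['position'])"
```

```text
6.2 [0.57567379 0.24214392 0.20106388]
```

View pics/w4.png

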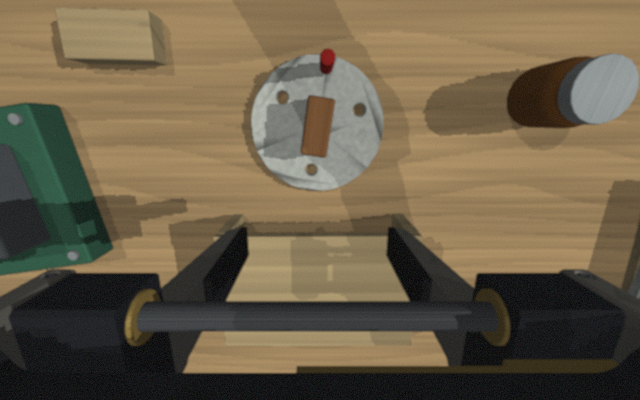

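View pics/t4.png

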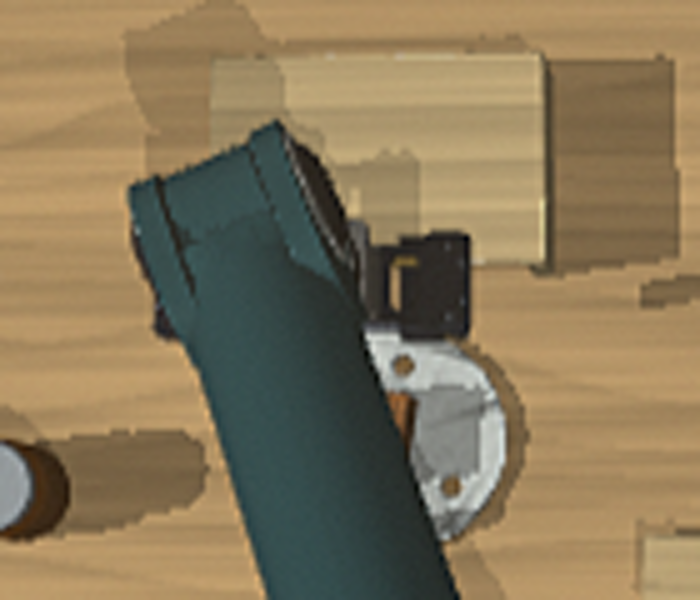

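```bash
python3 - <<'E'
from h import *
import pickle
s,c=pickle.load(open('w4.pkl','rb'));im=c['color']
hsv=cv2.cvtColor(im,cv2.COLOR_BGR2HSV)
sub=np.zeros(im.shape[:2],np.uint8);cv2.circle(sub,(317,122),64,255,-1)
sat=((hsv[...,1]>60)&(sub>0)).astype(np.uint8)
n,l,st,ce=cv2.connectedComponentsWithStats(sat)
print([(st[i][4],ce[i].round(1)) for i in range(1,n) if st[i][4]>30])
H=[]
for i in range(1,n):
    if 60<st[i][4]<260 and not(300<ce[i][0]<335 and ce[i][1]<80): H.append(ce[i])
P=ray(c,H,.010,s)[:,:2]; print("holes",P,"cent",P.mean(0),"r",np.hypot(*(P-P.mean(0)).T))
a=np.degrees(np.arctan2(*(P-P.mean(0)).T[::-1]));print("ang",a,a%120)
for i in range(1,n):
    if st[i][4]>900:
        cs=max(cv2.findContours((l==i).astype(np.uint8),cv2.RETR_EXTERNAL,cv2.CHAIN_APPROX_NONE)[0],key=len)
        rr=cv2.minAreaRect(cs);print(rr)
        B=ray(c,cv2.boxPoints(rr),.057,s)[:,:2];print("block",B,B.mean(0))
cc=c['color']
e=cv2.resize(im[40:200,240:400],None,fx=3.7,fy=3.7,interpolation=cv2.INTER_CUBIC);cv2.imwrite("pics/w4z.png",e)
E
```

```text
[(np.int32(174), array([326.2,  65.4])), (np.int32(102), array([282.3,  97.2])), (np.int32(1560), array([317.2, 125.8])), (np.int32(98), array([358.3, 109.5])), (np.int32(77), array([310.8, 168.8]))]
holes [[0.47263286 0.19895152]
 [0.48681777 0.2920649 ]
 [0.56042815 0.23314615]] cent [0.50662626 0.24138752] r [0.05437247 0.05441115 0.05442944]
ang [-128.69650577  111.34925811   -8.70887333] [111.30349423 111.34925811 111.29112667]
((317.2200012207031, 125.95999145507812), (27.011478424072266, 58.97270584106445), 8.13010311126709)
block [[0.53507378 0.22196962]
 [0.4738683  0.23177718]
 [0.47765945 0.26008201]
 [0.53930151 0.25183251]] [0.50647576 0.24141533]
```

View pics/w4z.png

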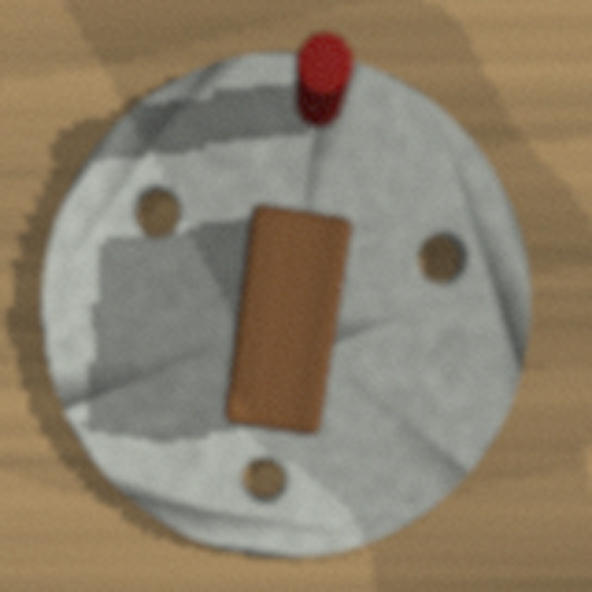

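drive_tool --motion '[{"dp": [-1, -5, 1], "turn": [0, 0, 0], "grip": 0}, {"dp": [-2, -11, 2], "turn": [0, 0, 0], "grip": 0}, {"dp": [-3, -17, 4], "turn": [0, 0, 0], "grip": 0}, {"dp": [-4, -23, 5], "turn": [0, 0, 0], "grip": 0}, {"dp": [-5, -29, 6], "turn": [0, 0, 0], "grip": 0}, {"dp": [-5, -35, 7], "turn": [0, 0, 0], "grip": 0}, {"dp": [-5, -41, 8], "turn": [0, 0, 0], "grip": 0}, {"dp": [-5, -46, 9], "turn": [0, 0, 0], "grip": 0}, {"dp": [-5, -47.6, 9.4], "turn": [0, 0, 0], "grip": 0}, {"dp": [-5, -47.6, 9.4], "turn": [0, 0, 0], "grip": 0}]'

```text
clock: 7.5
position: [0.6708, -0.2339, 0.2514]
tool_rot: [[-0.0, 0.0, 1.0], [0.001, 1.0, -0.0], [-1.0, 0.001, -0.0]]
ft_force: [-0.7, 1.1, 0.4]
finger_gap: 0.0922
```

drive_tool --motion '[{"dp": [0, 0, 0], "turn": [0, 0, 0], "grip": 0}, {"dp": [0, 0, 0], "turn": [0, 0, 0], "grip": 0}]'

```text
clock: 7.75
position: [0.6715, -0.2316, 0.2519]
tool_rot: [[0.0, -0.003, 1.0], [0.001, 1.0, 0.003], [-1.0, 0.001, 0.0]]
ft_force: [-0.0, 0.5, -0.1]
finger_gap: 0.0919
```

```bash
python3 -c "
from h import *
import pickle
s,c=snap('wrist','w5.png')
pickle.dump((s,c),open('w5.pkl','wb'))
print(s)"
```

```text
{'clock': 7.75, 'joint_pos': array([  7.7074537 ,  31.1956814 ,  13.20243548,  80.73517454,
        -7.35503034,  68.906582  , 111.90328018]), 'joint_vel': array([ 0.22105674,  0.24100803,  0.35037561, -0.18978905,  0.03602596,
       -0.06623865,  0.09790038]), 'tau': array([ 2.29642857e-01, -5.66873395e+01,  3.51966485e+00, -2.56173760e+01,
        5.25981747e-02,  6.65557617e-02, -3.73012852e-03]), 'position': array([ 0.67154749, -0.23161015,  0.25186861]), 'tool_rot': array([[ 3.37877660e-04, -3.29740255e-03,  9.99994506e-01],
       [ 1.09883178e-03,  9.99993961e-01,  3.29702948e-03],
       [-9.99999339e-01,  1.09771175e-03,  3.41498911e-04]]), 'ft_force': array([-0.00471933,  0.49589083, -0.12907175]), 'wrist_torque': array([ 0.05647944,  0.05543232, -0.00560566]), 'finger_gap': 0.09191200624001636}
```

View pics/w5.png

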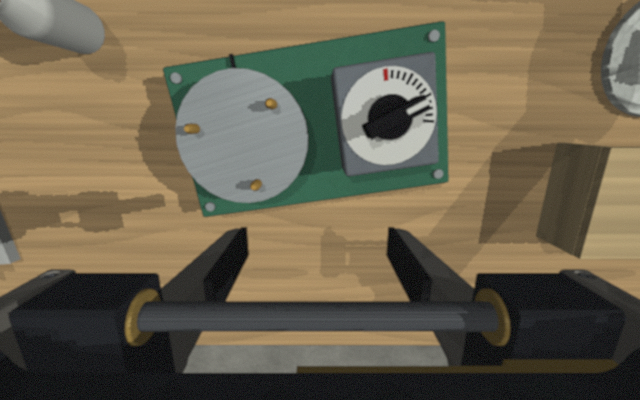

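```bash
python3 - <<'E'
from h import *
import pickle
s,c=pickle.load(open('w5.pkl','rb'));im=c['color']
cv2.imwrite("pics/w5a.png",cv2.resize(im[60:210,165:315],None,fx=4,fy=4,interpolation=cv2.INTER_CUBIC))
cv2.imwrite("pics/w5b.png",cv2.resize(im[50:180,325:455],None,fx=4.5,fy=4.5,interpolation=cv2.INTER_CUBIC))
E
```

```text
(no output)
```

View pics/w5a.png

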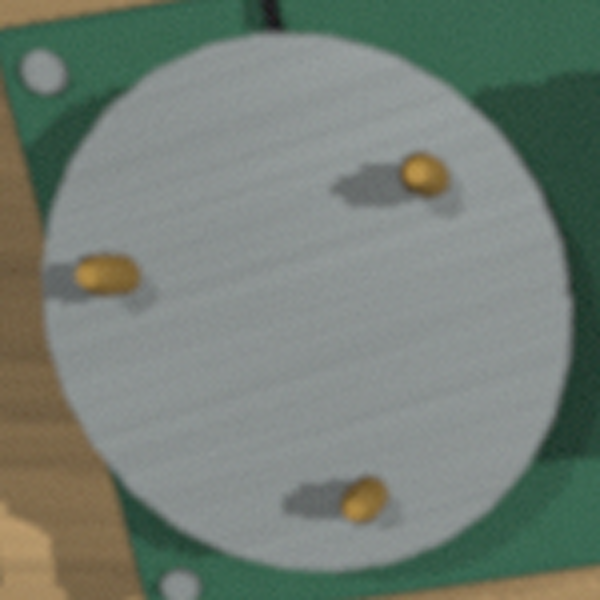

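View pics/w5b.png

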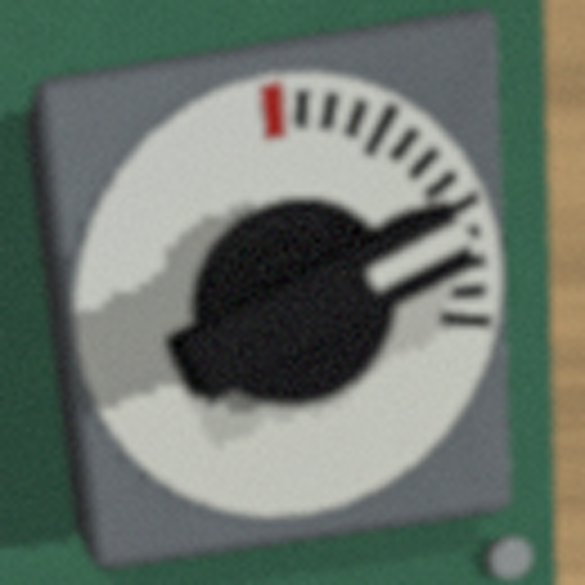

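```bash
python3 - <<'E'
from h import *
import pickle
from scipy.optimize import least_squares
s,c=pickle.load(open('w5.pkl','rb'));im=c['color']
hsv=cv2.cvtColor(im,cv2.COLOR_BGR2HSV)
m=((hsv[...,1]>110)&(hsv[...,0]>8)&(hsv[...,0]<30)).astype(np.uint8)
sub=np.zeros_like(m);cv2.circle(sub,(242,135),62,1,-1);m&=sub
n,l,st,ce=cv2.connectedComponentsWithStats(m)
I=[i for i in range(1,n) if st[i][4]>20];print([(st[i][4],ce[i]) for i in I])
P=ray(c,[ce[i] for i in I],.097,s)[:,:2]
P0=P.mean(0);a=np.degrees(np.arctan2(*(P-P0).T[::-1]))
print("studs",P,P0,np.hypot(*(P-P0).T),a%120)
za=lambda p:(np.array(p,float)+.5)/4-.5+[165,60]
zb=lambda p:(np.array(p,float)+.5)/4.5-.5+[325,50]
H=ray(c,za([[43,260],[95,135],[180,60],[280,33],[380,55],[470,105],[540,190],[572,300],[545,410],[470,520],[330,572],[220,545]]),.085,s)[:,:2]
r=least_squares(lambda q:np.hypot(*(H-q).T)-.078,H.mean(0));print("hub",r.x,r.fun.round(4))
D=ray(c,zb([[75,295],[287,70],[503,290],[287,518]]),.102,s)[:,:2]; print("dial",D.mean(0),D)
K=ray(c,zb([[372,284],[460,237]]),.130,s)[:,:2];d=K[1]-K[0];print("white",K,np.degrees(np.arctan2(d[1],d[0])))
K=ray(c,zb([[195,368],[462,235]]),.138,s)[:,:2];d=K[1]-K[0];print("bar",K,K.mean(0),np.degrees(np.arctan2(d[1],d[0])))
M=ray(c,zb([273,110]),.102,s)[0,:2];print("red",M,np.degrees(np.arctan2(*(M-D.mean(0))[::-1])))
S=ray(c,np.r_[za([[44,72],[180,587]]),zb([[510,556]]),[[434,36]]],.049,s)[:,:2];print("screws",S,S.mean(0))
go([.592,-.1515,.16],-61)
E
```

```text
[(np.int32(75), array([270.48      , 103.21333333])), (np.int32(108), array([191.34259259, 128.2962963 ])), (np.int32(75), array([255.48      , 184.65333333]))]
studs [[ 0.57757366 -0.28334991]
 [ 0.60467018 -0.37361181]
 [ 0.66946148 -0.30504272]] [ 0.6172351  -0.32066815] [0.05445807 0.05441424 0.05451374] [16.74350372 16.64920229 16.65647315]
hub [ 0.61768998 -0.32144116] [-0.0007 -0.0021 -0.0012 -0.0003 -0.0015 -0.0004  0.0005  0.0006 -0.0031
 -0.0016 -0.0003 -0.002 ]
dial [ 0.59059423 -0.15352545] [[ 0.58997473 -0.2054814 ]
 [ 0.53964187 -0.15749156]
 [ 0.58842802 -0.10130367]
 [ 0.64433229 -0.14982516]]
white [[ 0.58788016 -0.14201129]
 [ 0.57794701 -0.12357548]] 118.3156407636324
bar [[ 0.60584326 -0.18174378]
 [ 0.5780227  -0.12617768]] [ 0.59193298 -0.15396073] 116.59598974076795
red [ 0.54823902 -0.16014884] -171.11222539411057
screws [[ 0.54544701 -0.40668501]
 [ 0.71169194 -0.38157197]
 [ 0.66366394 -0.06828458]
 [ 0.49841102 -0.0930873 ]] [ 0.60480348 -0.23740722]
t 7.8 pos [ 0.6715 -0.2321  0.2519] dp [ 9.19  8.07 -7.93] turn [ 6.116e+01 -1.000e-02 -5.000e-02] rows 6.0 F [-0.8 -0.3 -0.2] gap 0.0915 q7 111.9
```

drive_tool --motion '[{"dp": [0, 1, -1], "turn": [10, 0, 0], "grip": 0}, {"dp": [2, 3, -3], "turn": [20, 0, 0], "grip": 0}, {"dp": [4, 5, -5], "turn": [30, 0, 0], "grip": 0}, {"dp": [6, 7, -7], "turn": [40, 0, 0], "grip": 0}, {"dp": [8, 7.9, -7.9], "turn": [50, 0, 0], "grip": 0}, {"dp": [9, 7.9, -7.9], "turn": [60, 0, 0], "grip": 0}, {"dp": [9, 7.9, -7.9], "turn": [62, 0, 0], "grip": 0}, {"dp": [9, 7.9, -7.9], "turn": [62, 0, 0], "grip": 0}, {"dp": [9, 7.9, -7.9], "turn": [62, 0, 0], "grip": 0}]'

```text
clock: 8.93
position: [0.5926, -0.1554, 0.1622]
tool_rot: [[0.001, 0.882, 0.471], [-0.0, 0.471, -0.882], [-1.0, 0.001, 0.001]]
ft_force: [-0.0, 0.4, 0.3]
finger_gap: 0.0918
```

```bash
python3 -c "
from h import *
s,c=snap('wrist','w6.png')
print(proj(c,[.592,-.153,.138],s))
go([.592,-.153,.113],-62)"
```

```text
[[317.23699843 223.86984782]]
t 8.975 pos [ 0.5926 -0.1555  0.1622] dp [ 4.92  0.06 -0.25] turn [ 0.07  0.03 -0.06] rows 1.0 F [-1.2  1.1  0.1] gap 0.092 q7 51.6
```

View pics/w6.png

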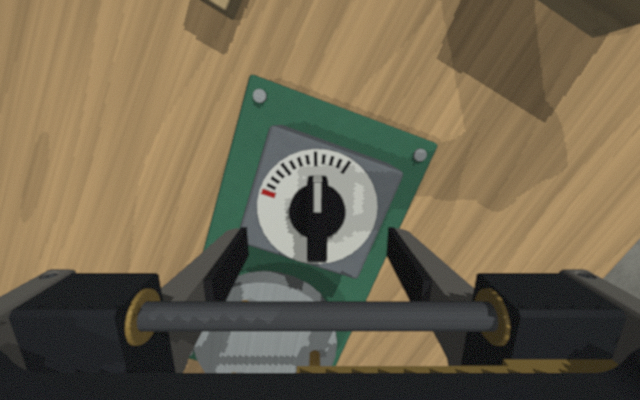

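drive_tool --motion '[{"dp": [2.5, 0.1, -0.2], "turn": [0, 0, 0], "grip": 100}, {"dp": [4.9, 0.1, -0.2], "turn": [0, 0, 0], "grip": 150}, {"dp": [4.9, 0.1, -0.2], "turn": [0, 0, 0], "grip": 150}, {"dp": [4.9, 0.1, -0.2], "turn": [0, 0, 0], "grip": 255}, {"dp": [4.9, 0.1, -0.2], "turn": [0, 0, 0], "grip": 255}, {"dp": [4.9, 0.1, -0.2], "turn": [0, 0, 0], "grip": 255}, {"dp": [4.9, 0.1, -0.2], "turn": [0, 0, 0], "grip": 255}, {"dp": [4.9, 0.1, -0.2], "turn": [0, 0, 0], "grip": 255}]' --newtons 12

```text
clock: 9.98
position: [0.5914, -0.1535, 0.1128]
tool_rot: [[-0.001, 0.883, 0.469], [-0.0, 0.469, -0.883], [-1.0, -0.001, -0.0]]
ft_force: [0.0, 1.7, 0.0]
finger_gap: 0.0162
```

Held (16.2 mm). Turn counter-clockwise (negative about the downward tool x) by ~70°.

drive_tool --motion '[{"dp": [0, 0, 0], "turn": [-9, 0, 0], "grip": 255}, {"dp": [0, 0, 0], "turn": [-18, 0, 0], "grip": 255}, {"dp": [0, 0, 0], "turn": [-27, 0, 0], "grip": 255}, {"dp": [0, 0, 0], "turn": [-36, 0, 0], "grip": 255}, {"dp": [0, 0, 0], "turn": [-45, 0, 0], "grip": 255}, {"dp": [0, 0, 0], "turn": [-54, 0, 0], "grip": 255}, {"dp": [0, 0, 0], "turn": [-63, 0, 0], "grip": 255}, {"dp": [0, 0, 0], "turn": [-68, 0, 0], "grip": 255}, {"dp": [0, 0, 0], "turn": [-70, 0, 0], "grip": 255}, {"dp": [0, 0, 0], "turn": [-70, 0, 0], "grip": 255}]'

```text
clock: 11.22
position: [0.5916, -0.1532, 0.1128]
tool_rot: [[-0.001, -0.138, 0.99], [0.0, 0.99, 0.138], [-1.0, 0.0, -0.001]]
ft_force: [-3.4, -0.1, 5.0]
finger_gap: 0.0157
```

```bash
python3 -c "
from h import *
s=arm.observe();print(s['wrist_torque'])
go([.592,-.153,.113],8.7)"
```

```text
[0.02225742 0.84800523 0.04140348]
t 11.225 pos [ 0.5916 -0.1532  0.1128] dp [-0.02  0.02  0.04] turn [-0.75 -0.05 -0.01] rows 1.0 F [-3.4 -0.1  5. ] gap 0.0157 q7 113.0
```

drive_tool --motion '[{"dp": [0, 0, 0], "turn": [-1.5, 0, 0], "grip": 255}, {"dp": [0, 0, 0], "turn": [-1.5, 0, 0], "grip": 255}, {"dp": [0, 0, 0], "turn": [-1.5, 0, 0], "grip": 0}, {"dp": [0, 0, 0], "turn": [-1.5, 0, 0], "grip": 0}, {"dp": [0, 0, 0], "turn": [-1.5, 0, 0], "grip": 0}, {"dp": [-4, 0, 0], "turn": [-1.5, 0, 0], "grip": 0}, {"dp": [-8, 0, 2], "turn": [-1.5, 0, 0], "grip": 0}, {"dp": [-12, 0, 8], "turn": [-1.5, 0, 0], "grip": 0}, {"dp": [-12, 0, 8], "turn": [-1.5, 0, 0], "grip": 0}]'

```text
clock: 12.35
position: [0.6752, -0.1405, 0.2353]
tool_rot: [[0.006, -0.168, 0.986], [-0.0, 0.986, 0.168], [-1.0, -0.001, 0.006]]
ft_force: [-1.1, 0.6, -0.3]
finger_gap: 0.0842
```

```bash
python3 -c "
from h import *
import pickle
s,c=snap('wrist','w7.png');pickle.dump((s,c),open('w7.pkl','wb'))
print(s['finger_gap'])
cv2.imwrite('pics/w7z.png',cv2.resize(c['color'][30:180,240:400],None,fx=4,fy=4,interpolation=cv2.INTER_CUBIC))
go([.5065,.2414,.12],-8.7)"
```

```text
0.0841531577774227
t 12.4 pos [ 0.6739 -0.1409  0.2339] dp [ 11.33  40.49 -10.16] turn [1.831e+01 2.100e-01 1.000e-02] rows 7.0 F [ 0.9  0.5 -0.5] gap 0.088 q7 111.5
```

View pics/w7z.png

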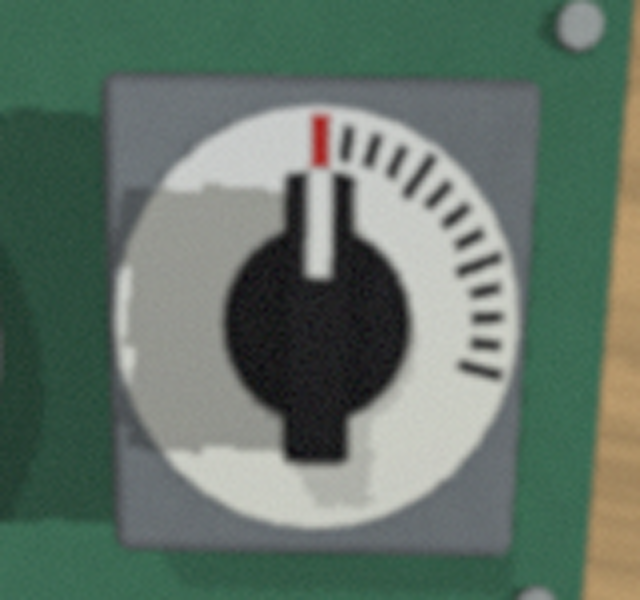

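drive_tool --motion '[{"dp": [0, 6, -1], "turn": [3, 0, 0], "grip": 0}, {"dp": [0, 12, -3], "turn": [6, 0, 0], "grip": 0}, {"dp": [2, 18, -5], "turn": [9, 0, 0], "grip": 0}, {"dp": [4, 24, -7], "turn": [12, 0, 0], "grip": 0}, {"dp": [6, 30, -8], "turn": [15, 0, 0], "grip": 0}, {"dp": [8, 36, -9], "turn": [18, 0, 0], "grip": 0}, {"dp": [9, 40.5, -10.2], "turn": [18.3, 0, 0], "grip": 0}, {"dp": [9, 40.5, -10.2], "turn": [18.3, 0, 0], "grip": 0}, {"dp": [9, 40.5, -10.2], "turn": [18.3, 0, 0], "grip": 0}, {"dp": [9, 40.5, -10.2], "turn": [18.3, 0, 0], "grip": 0}]'

```text
clock: 13.65
position: [0.5045, 0.2384, 0.1426]
tool_rot: [[0.0, 0.156, 0.988], [-0.001, 0.988, -0.156], [-1.0, -0.001, 0.0]]
ft_force: [0.2, 0.2, 0.1]
finger_gap: 0.0923
```

```bash
python3 -c "
from h import *
s,c=snap('wrist','w8.png')
print(s['finger_gap'])
go([.5065,.2414,.022],-8.7)"
```

```text
0.09226948110613371
t 13.7 pos [0.5046 0.2387 0.1427] dp [12.07  0.31  0.14] turn [-0.28  0.03  0.03] rows 2.0 F [-0.9  0.1  0.8] gap 0.0915 q7 53.4
```

View pics/w8.png

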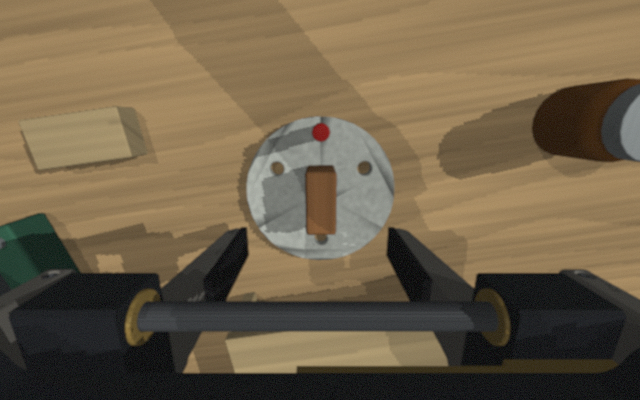

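drive_tool --motion '[{"dp": [5, 0.3, 0.1], "turn": [-0.3, 0, 0], "grip": 0}, {"dp": [9, 0.3, 0.1], "turn": [-0.3, 0, 0], "grip": 0}, {"dp": [12, 0.3, 0.1], "turn": [-0.3, 0, 0], "grip": 0}, {"dp": [12, 0.3, 0.1], "turn": [-0.3, 0, 0], "grip": 0}, {"dp": [12, 0.3, 0.1], "turn": [-0.3, 0, 0], "grip": 0}]'

```text
clock: 14.32
position: [0.5064, 0.2432, 0.0237]
tool_rot: [[0.002, 0.149, 0.989], [0.001, 0.989, -0.149], [-1.0, 0.001, 0.001]]
ft_force: [-0.1, -0.7, -0.5]
finger_gap: 0.0922
```

drive_tool --motion '[{"dp": [0, 0, 0], "turn": [0, 0, 0], "grip": 255}, {"dp": [0, 0, 0], "turn": [0, 0, 0], "grip": 255}, {"dp": [0, 0, 0], "turn": [0, 0, 0], "grip": 255}, {"dp": [0, 0, 0], "turn": [0, 0, 0], "grip": 255}, {"dp": [0, 0, 0], "turn": [0, 0, 0], "grip": 255}, {"dp": [0, 0, 0], "turn": [0, 0, 0], "grip": 255}, {"dp": [0, 0, 0], "turn": [0, 0, 0], "grip": 255}]' --newtons 40

```text
clock: 15.2
position: [0.5051, 0.2428, 0.0225]
tool_rot: [[-0.001, 0.148, 0.989], [-0.001, 0.989, -0.148], [-1.0, -0.001, -0.0]]
ft_force: [-0.1, -2.5, 1.8]
finger_gap: 0.0299
```

```bash
python3 -c "
from h import *
go([.5065,.2414,.20],-8.7)"
```

```text
t 15.2 pos [0.5051 0.2428 0.0225] dp [-17.75  -0.14   0.15] turn [ 0.18 -0.03  0.06] rows 3.0 F [-0.1 -2.5  1.8] gap 0.0299 q7 54.0
```

drive_tool --motion '[{"dp": [-1, 0, 0], "turn": [0, 0, 0], "grip": 255}, {"dp": [-4, 0, 0], "turn": [0, 0, 0], "grip": 255}, {"dp": [-8, 0, 0], "turn": [0, 0, 0], "grip": 255}, {"dp": [-12, 0, 0], "turn": [0, 0, 0], "grip": 255}, {"dp": [-16, 0, 0], "turn": [0, 0, 0], "grip": 255}, {"dp": [-18, 0, 0], "turn": [0, 0, 0], "grip": 255}, {"dp": [-18, 0, 0], "turn": [0, 0, 0], "grip": 255}]'

```text
clock: 16.08
position: [0.5059, 0.2441, 0.2043]
tool_rot: [[0.003, 0.147, 0.989], [0.002, 0.989, -0.147], [-1.0, 0.002, 0.003]]
ft_force: [-0.3, -0.2, -5.3]
finger_gap: 0.0297
```

```bash
python3 -c "
from h import *
s,c=snap('wrist','w9.png')
go([.6158,-.3212,.20],16.7)"
```

```text
t 16.125 pos [0.505  0.2436 0.2027] dp [  0.25 -54.23  19.29] turn [-25.18   0.03  -0.03] rows 10.0 F [ 0.7  0.2 -4.3] gap 0.0299 q7 53.3
```

View pics/w9.png

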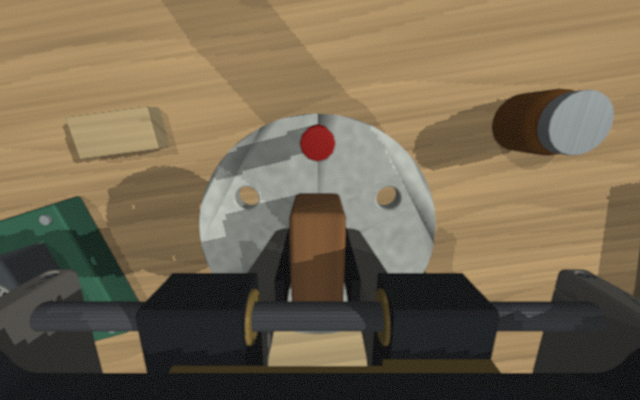

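```bash
python3 - <<'E'
from h import *
s=arm.observe();c=read_camera('wrist');im=c['color']
cv2.imwrite('pics/w9z.png',cv2.resize(im[100:260,190:450],None,fx=3,fy=3,interpolation=cv2.INTER_CUBIC))
for zz in (s['position'][2]-.0105,):
    P=ray(c,[[248,196],[388,197]],zz,s);
    L=(P-s['position'])@s['tool_rot'];print(L)  # tool coords x,y,z
    P=ray(c,[317.5,142],s['position'][2]-.0225+.07,s);print("peg",(P-s['position'])@s['tool_rot'])
E
```

```text
[[ 0.01046438 -0.04633911 -0.02733304]
 [ 0.01051549  0.04729727 -0.02665665]]
peg [[-4.75256593e-02  1.11836257e-06 -6.70409018e-02]]
```

View pics/w9z.png

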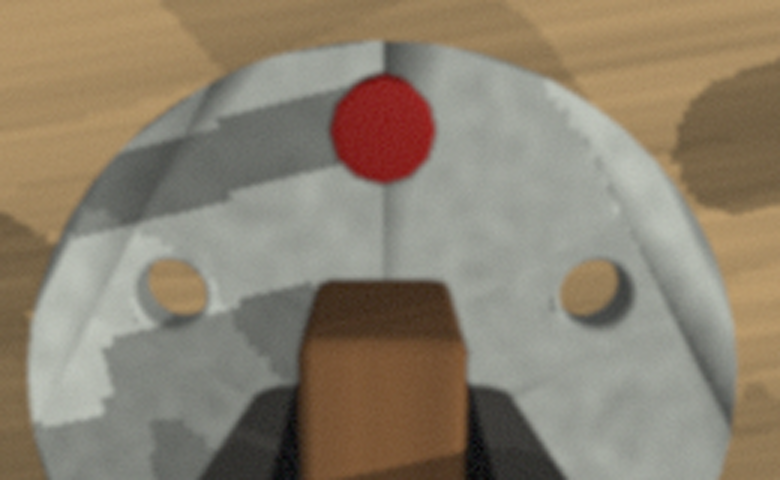

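drive_tool --motion '[{"dp": [0, -3, 1], "turn": [-1, 0, 0], "grip": 255}, {"dp": [0, -8, 3], "turn": [-3, 0, 0], "grip": 255}, {"dp": [0, -14, 5], "turn": [-6, 0, 0], "grip": 255}, {"dp": [0, -20, 7], "turn": [-9, 0, 0], "grip": 255}, {"dp": [0, -26, 9], "turn": [-12, 0, 0], "grip": 255}, {"dp": [0, -32, 11], "turn": [-15, 0, 0], "grip": 255}, {"dp": [0, -38, 13], "turn": [-18, 0, 0], "grip": 255}, {"dp": [0, -44, 15], "turn": [-21, 0, 0], "grip": 255}, {"dp": [0, -49, 17], "turn": [-23, 0, 0], "grip": 255}, {"dp": [0, -52, 18.5], "turn": [-25, 0, 0], "grip": 255}]'

```text
clock: 17.42
position: [0.6097, -0.302, 0.2001]
tool_rot: [[-0.004, -0.281, 0.96], [-0.0, 0.96, 0.281], [-1.0, 0.001, -0.004]]
ft_force: [0.5, 0.7, -4.4]
finger_gap: 0.03
```

drive_tool --motion '[{"dp": [0, 0, 0], "turn": [0, 0, 0], "grip": 255}, {"dp": [0, 0, 0], "turn": [0, 0, 0], "grip": 255}, {"dp": [0, 0, 0], "turn": [0, 0, 0], "grip": 255}]'

```text
clock: 17.8
position: [0.6115, -0.296, 0.2019]
tool_rot: [[-0.001, -0.286, 0.958], [0.001, 0.958, 0.286], [-1.0, 0.002, -0.001]]
ft_force: [0.6, -0.0, -3.2]
finger_gap: 0.0298
```

```bash
python3 -c "
from h import *
go([.6162,-.3210,.145],16.7)"
```

```text
t 17.8 pos [ 0.6115 -0.296   0.2019] dp [ 5.69 -2.54 -0.26] turn [-0.07 -0.03 -0.1 ] rows 1.0 F [ 0.6 -0.  -3.2] gap 0.0298 q7 134.2
```

drive_tool --motion '[{"dp": [1, -1.2, -0.1], "turn": [0, 0, 0], "grip": 255}, {"dp": [3, -2.5, -0.3], "turn": [0, 0, 0], "grip": 255}, {"dp": [5, -2.5, -0.3], "turn": [0, 0, 0], "grip": 255}, {"dp": [5.7, -2.5, -0.3], "turn": [0, 0, 0], "grip": 255}, {"dp": [5.7, -2.5, -0.3], "turn": [0, 0, 0], "grip": 255}, {"dp": [5.7, -2.5, -0.3], "turn": [0, 0, 0], "grip": 255}, {"dp": [5.7, -2.5, -0.3], "turn": [0, 0, 0], "grip": 255}]'

```text
clock: 18.68
position: [0.6162, -0.323, 0.1466]
tool_rot: [[0.002, -0.284, 0.959], [-0.001, 0.959, 0.284], [-1.0, -0.001, 0.001]]
ft_force: [0.5, 0.0, -3.8]
finger_gap: 0.0297
```

```bash
python3 -c "
from h import *
s,c=snap('wrist','w10.png')
cv2.imwrite('pics/w10z.png',cv2.resize(c['color'][100:260,190:450],None,fx=3,fy=3,interpolation=cv2.INTER_CUBIC))
go([.6162,-.3210,.130],16.7)"
```

```text
t 18.725 pos [ 0.6161 -0.323   0.1465] dp [1.65 0.19 0.06] turn [-0.18  0.06  0.05] rows 1.0 F [ 0.4  1.  -4. ] gap 0.0298 q7 136.6
```

View pics/w10z.png

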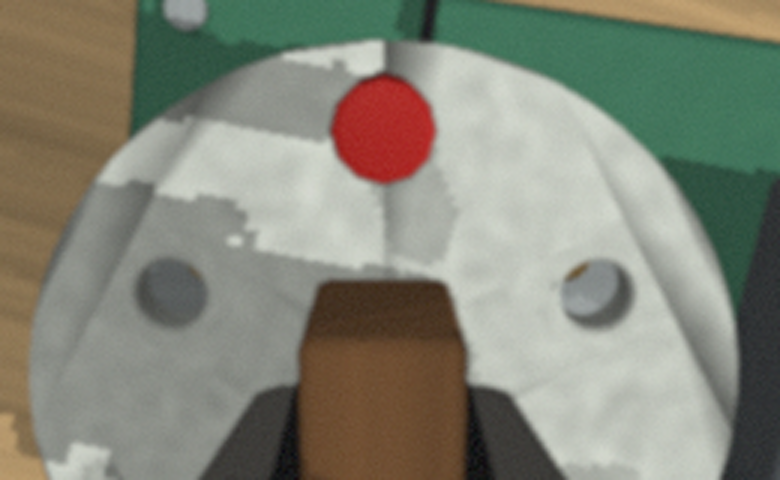

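```bash
python3 -c "
from h import *
s,c=snap('wrist')
go([.6162,-.3210,.130],16.7)
for a in (136.7,256.7):
    p=np.array([.6173+.055*np.cos(np.radians(a)),-.3207+.055*np.sin(np.radians(a)),.107])
    q=proj(c,np.array([p,p-[0,0,.022]]),s);print(a,((q-[190,100])*3).round(0))
print(np.linalg.norm(s['joint_vel']))
"
```

```text
t 18.775 pos [ 0.616  -0.323   0.1463] dp [1.63 0.19 0.07] turn [-0.19  0.05  0.04] rows 1.0 F [ 0.9 -0.6 -3.1] gap 0.0297 q7 136.6
136.7 [[576. 265.]
 [558. 246.]]
256.7 [[204. 266.]
 [220. 247.]]
0.24654095071563517
```

drive_tool --motion '[{"dp": [0, 0.2, 0.1], "turn": [-0.2, 0, 0], "grip": 255}, {"dp": [0.8, 0.2, 0.1], "turn": [-0.2, 0, 0], "grip": 255}, {"dp": [1.3, 0.2, 0.1], "turn": [-0.2, 0, 0], "grip": 255}, {"dp": [1.3, 0.2, 0.1], "turn": [-0.2, 0, 0], "grip": 255}, {"dp": [1.3, 0.2, 0.1], "turn": [-0.2, 0, 0], "grip": 255}, {"dp": [1.3, 0.2, 0.1], "turn": [-0.2, 0, 0], "grip": 255}]'

```text
clock: 19.52
position: [0.6162, -0.3209, 0.1328]
tool_rot: [[0.0, -0.287, 0.958], [-0.0, 0.958, 0.287], [-1.0, -0.0, 0.0]]
ft_force: [-0.3, -0.0, -2.6]
finger_gap: 0.0295
```

```bash
python3 -c "
from h import *
s,c=snap('wrist','w11.png')
cv2.imwrite('pics/w11z.png',cv2.resize(c['color'][100:260,190:450],None,fx=3,fy=3,interpolation=cv2.INTER_CUBIC))
go([.6162,-.3210,.1075],16.7)
for a in (136.7,256.7):
    p=np.array([.6173+.055*np.cos(np.radians(a)),-.3207+.055*np.sin(np.radians(a)),.107])
    q=proj(c,np.array([p,p-[0,0,.022]]),s);print(a,((q-[190,100])*3).round(0))
"
```

```text
t 19.575 pos [ 0.6162 -0.3209  0.1329] dp [ 2.54 -0.01 -0.01] turn [0.   0.02 0.02] rows 1.0 F [-0.2 -0.  -3.5] gap 0.0298 q7 136.7
136.7 [[580. 276.]
 [562. 256.]]
256.7 [[185. 276.]
 [203. 255.]]
```

View pics/w11z.png

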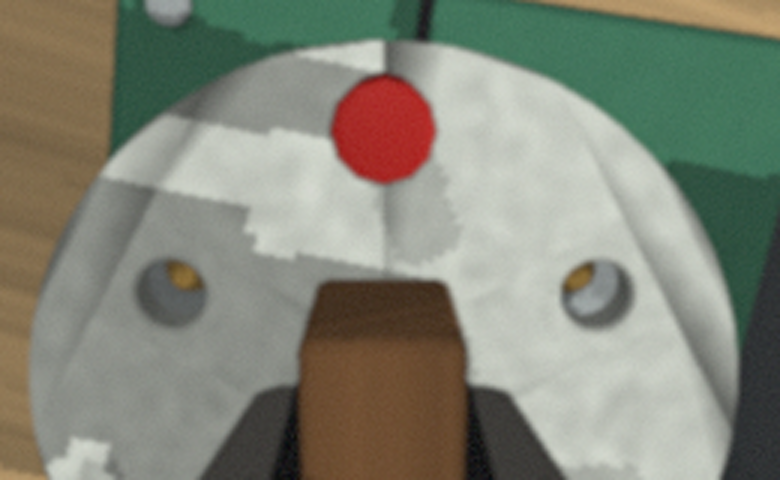

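drive_tool --motion '[{"dp": [0.3, 0, 0], "turn": [0, 0, 0], "grip": 255}, {"dp": [0.6, 0, 0], "turn": [0, 0, 0], "grip": 255}, {"dp": [0.9, 0, 0], "turn": [0, 0, 0], "grip": 255}, {"dp": [1.1, 0, 0], "turn": [0, 0, 0], "grip": 255}, {"dp": [1.1, 0, 0], "turn": [0, 0, 0], "grip": 255}]'

```text
clock: 20.2
position: [0.6159, -0.3207, 0.1213]
tool_rot: [[-0.0, -0.287, 0.958], [0.0, 0.958, 0.287], [-1.0, 0.0, -0.0]]
ft_force: [0.7, 0.0, -3.9]
finger_gap: 0.0296
```

```bash
python3 -c "
from h import *
s,c=snap('wrist','w12.png')
cv2.imwrite('pics/w12z.png',cv2.resize(c['color'][100:260,190:450],None,fx=3,fy=3,interpolation=cv2.INTER_CUBIC))
go([.6162,-.3210,.1075],16.7)
print(s['wrist_torque'])
"
```

```text
t 20.25 pos [ 0.616  -0.3207  0.1215] dp [ 1.4  -0.03  0.01] turn [ 0.01 -0.01 -0.01] rows 1.0 F [ 0.4 -0.6 -3.1] gap 0.0297 q7 136.8
[0.01092827 0.04971434 0.00435502]
```

View pics/w12z.png

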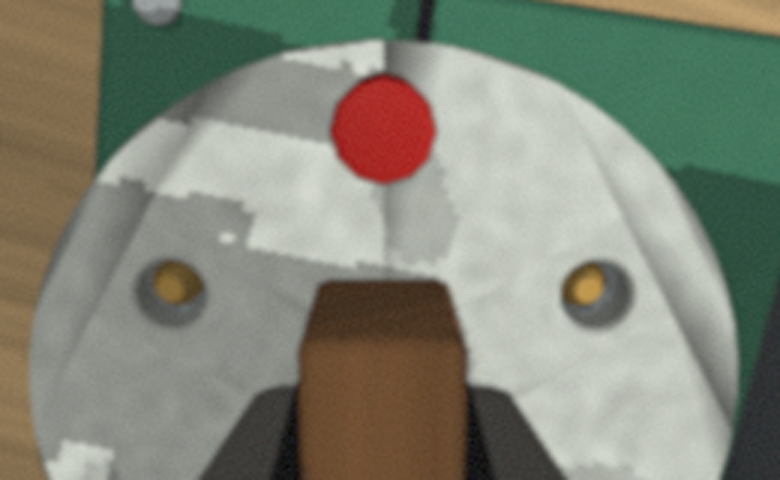

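drive_tool --motion '[{"dp": [0.2, 0, 0], "turn": [0, 0, 0], "grip": 255}, {"dp": [0.4, 0, 0], "turn": [0, 0, 0], "grip": 255}, {"dp": [0.6, 0, 0], "turn": [0, 0, 0], "grip": 255}, {"dp": [0.8, 0, 0], "turn": [0, 0, 0], "grip": 255}, {"dp": [1.0, 0, 0], "turn": [0, 0, 0], "grip": 255}, {"dp": [1.1, 0, 0], "turn": [0, 0, 0], "grip": 255}, {"dp": [1.1, 0, 0], "turn": [0, 0, 0], "grip": 255}]'

```text
clock: 21.12
position: [0.616, -0.3207, 0.1105]
tool_rot: [[-0.0, -0.287, 0.958], [0.0, 0.958, 0.287], [-1.0, 0.0, -0.0]]
ft_force: [-0.4, -0.1, -3.4]
finger_gap: 0.0294
```

drive_tool --motion '[{"dp": [0.1, 0, 0], "turn": [0, 0, 0], "grip": 255}, {"dp": [0.2, 0, 0], "turn": [0, 0, 0], "grip": 255}, {"dp": [0.2, 0, 0], "turn": [0, 0, 0], "grip": 255}]'

```text
clock: 21.5
position: [0.616, -0.3207, 0.1085]
tool_rot: [[-0.0, -0.287, 0.958], [0.0, 0.958, 0.287], [-1.0, 0.0, -0.0]]
ft_force: [-0.5, 0.2, -4.0]
finger_gap: 0.0296
```

drive_tool --motion '[{"dp": [0.1, 0, 0], "turn": [0, 0, 0], "grip": 255}, {"dp": [0.1, 0, 0], "turn": [0, 0, 0], "grip": 255}]'

```text
clock: 21.75
position: [0.6162, -0.3208, 0.1077]
tool_rot: [[0.0, -0.287, 0.958], [-0.0, 0.958, 0.287], [-1.0, -0.0, 0.0]]
ft_force: [0.5, -0.4, -3.6]
finger_gap: 0.0296
```

drive_tool --motion '[{"dp": [0.1, 0, 0], "turn": [0, 0, 0], "grip": 255}, {"dp": [0.1, 0, 0], "turn": [0, 0, 0], "grip": 255}]'

```text
clock: 22.0
position: [0.6162, -0.3207, 0.1076]
tool_rot: [[0.001, -0.288, 0.958], [-0.0, 0.958, 0.288], [-1.0, -0.0, 0.0]]
ft_force: [-2.3, 1.7, 4.2]
finger_gap: 0.0295
```

drive_tool --motion '[{"dp": [0, 0, 0], "turn": [0, 0, 0], "grip": 0}, {"dp": [0, 0, 0], "turn": [0, 0, 0], "grip": 0}, {"dp": [0, 0, 0], "turn": [0, 0, 0], "grip": 0}, {"dp": [0, 0, 0], "turn": [0, 0, 0], "grip": 0}, {"dp": [0, 0, 0], "turn": [0, 0, 0], "grip": 0}, {"dp": [0, 0, 0], "turn": [0, 0, 0], "grip": 0}, {"dp": [-4, 0, 0], "turn": [0, 0, 0], "grip": 0}, {"dp": [-9, 0, 0], "turn": [0, 0, 0], "grip": 0}, {"dp": [-13, 0, 4], "turn": [0, 0, 0], "grip": 0}, {"dp": [-14, 4, 8], "turn": [0, 0, 0], "grip": 0}]'

```text
clock: 23.25
position: [0.6826, -0.2636, 0.2507]
tool_rot: [[0.006, -0.281, 0.96], [-0.004, 0.96, 0.282], [-1.0, -0.006, 0.004]]
ft_force: [0.8, -0.1, -0.7]
finger_gap: 0.0917
```

drive_tool --motion '[{"dp": [0, 2, 0], "turn": [0, 0, 0], "grip": 0}, {"dp": [0, 2, 0], "turn": [0, 0, 0], "grip": 0}, {"dp": [0, 2, 0], "turn": [0, 0, 0], "grip": 0}, {"dp": [0, 2, 0], "turn": [0, 0, 0], "grip": 0}]'

```text
clock: 23.75
position: [0.6745, -0.2426, 0.2463]
tool_rot: [[-0.001, -0.285, 0.959], [-0.001, 0.959, 0.285], [-1.0, -0.001, -0.001]]
ft_force: [-1.0, 0.4, -0.1]
finger_gap: 0.0917
```

```bash
python3 -c "
from h import *
import pickle
s,c=snap('wrist','w13.png');pickle.dump((s,c),open('w13.pkl','wb'))
print(s['clock'],s['position'],s['ft_force'],s['finger_gap'])
snap('scene','s13.png',(120,100,480,300),2.2)
"
```

```text
23.75 [ 0.67450401 -0.24259732  0.24629728] [-1.0272813   0.36123251 -0.06080951] 0.09169066182846787
```

View pics/w13.png

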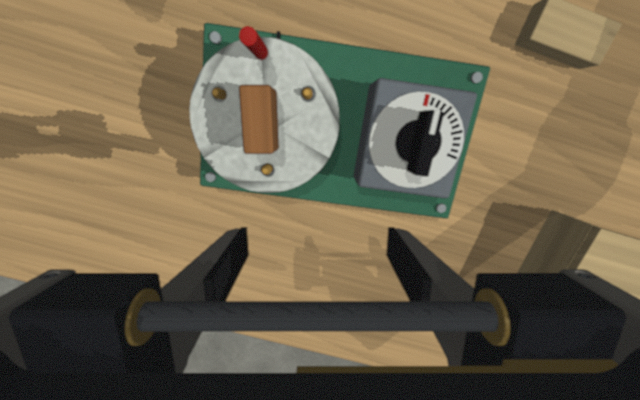

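View pics/s13.png

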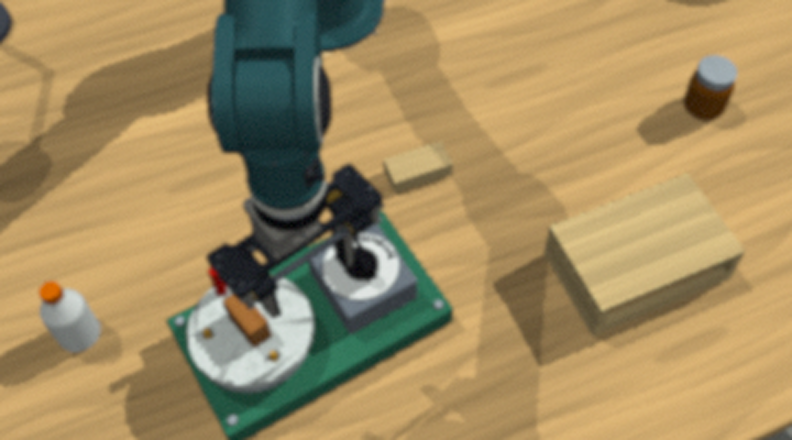

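```bash
python3 - <<'E'
from h import *
import pickle
s,c=pickle.load(open('w13.pkl','rb'));im=c['color']
cv2.imwrite("pics/w13z.png",cv2.resize(im[70:200,355:485],None,fx=4.5,fy=4.5,interpolation=cv2.INTER_CUBIC))
s7,c7=pickle.load(open('w7.pkl','rb'))
z=lambda p:(np.array(p,float)+.5)/4-.5+[240,30]
K=ray(c7,z([[318,280],[320,172]]),.135,s7)[:,:2];d=K[0]-K[1];print("w7 white +x dir",np.degrees(np.arctan2(d[1],d[0])))
# flange holes / block now
hsv=cv2.cvtColor(im,cv2.COLOR_BGR2HSV)
sub=np.zeros(im.shape[:2],np.uint8);cv2.circle(sub,(265,118),62,1,-1)
m=((hsv[...,1]>100)&(sub>0)).astype(np.uint8)
n,l,st,ce=cv2.connectedComponentsWithStats(m)
for i in range(1,n):
    if st[i][4]>900:
        cs=max(cv2.findContours((l==i).astype(np.uint8),cv2.RETR_EXTERNAL,cv2.CHAIN_APPROX_NONE)[0],key=len)
        print(cv2.minAreaRect(cs))
    elif st[i][4]>30: print(st[i][4],ce[i],ray(c,ce[i],.105,s)[0,:2])
E
```

```text
w7 white +x dir 8.658941517783791
((258.6421203613281, 118.8428955078125), (67.4657211303711, 35.15608215332031), 87.1375961303711)
111 [218.59459459  93.17117117] [ 0.60464964 -0.37139108]
89 [306.83146067  92.79775281] [ 0.57800453 -0.28301932]
86 [266.63953488 168.89534884] [ 0.66796936 -0.30421742]
```

View pics/w13z.png

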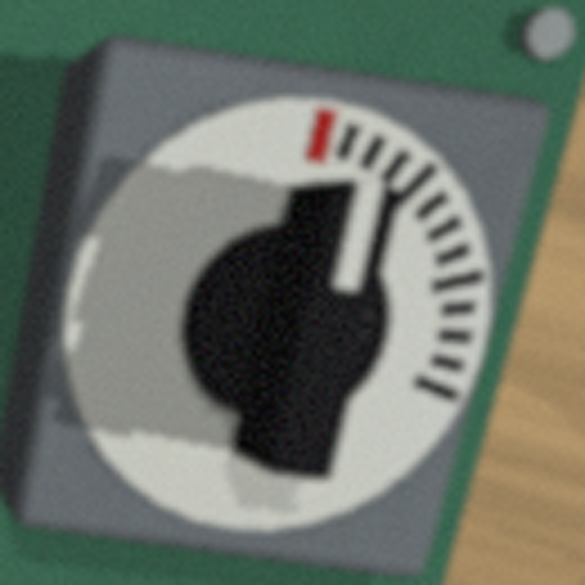

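```bash
python3 -c "
from h import *
arm.job_done();s=arm.observe();print(s['clock'],s['ft_force'])"
```

```text
the job is handed in; nothing more can be done
the job is handed in; nothing more can be done
```

The flange is on the hub and released, the counter knob is back at zero, and I handed the job in at about 24 s of the 64 s allowed.

- **Flange out of the shelf:** I pulled it out by the red peg and let go of it on the bench. Its centre was then about 0.117 m in front of the shelf.
- **Flange on the hub:** I gripped it by the wooden block, turned it about 25° and lowered it over the studs in small steps. First contact came at a tool height of 0.1076 m, where I expected flush at 0.1075 m. The measured tool force changed by about 8 N there, far below the 80 N limit. The last wrist picture shows brass in all three holes, with the flange sitting flat and released.
- **Knob:** I turned it counter-clockwise about 71°. Its pointer then measured 8.7°, matching the winder's own angle of 8.7°, so it is at the red mark to within about 1°.
- **Bystanders:** In the last scene picture the glue bottle, offcut and jar stand where they were. I judged this by eye only.

No check failed or disagreed. Flatness and flush height come from the contact height and the pictures, not from a separate tilt measurement.

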